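Catch the slide mailers and weigh them

TASK

Take the catch pan by its handle and hold it under the lip of the mailer dispenser's chute, pushing the far wall of the pan against the rubber bumper bar until all three slide mailers have slid down into the pan. Then set the pan with the three mailers gently down in the middle of the postage scale's platform and let go. No mailer may land on the desk, and leave the other things on the desk where they are.

Things in the scene. Friction and masses are not known exactly. Their poses are not given: they have to be found in the camera images.
- dispenser: Mailer dispenser, fixed to the desk: a grey steel stand carrying an open dark grey steel trough, 330 mm long, 40 mm wide inside (46 outside), walls 32 mm high, sloping down at 27 degrees. Origin on the desk plumb below the lip; x level, pointing uphill seen from above; z up. Stand and foot begin 85 mm behind the lip (+x), the trip's shaft 70 mm behind, above lip height.
- lip (a point): Centre of the chute's lower edge (lip), on the top of the trough floor (4 mm thick), 190 mm above the desk. x is level and points back under the rising chute, z up: the mailers come out towards -x, about 0.5 to 1 m/s.
- trip (a joint): Hinged trip under the chute, rad. At 0 (sprung home) its steel stop nib stands up before the lip and holds the mailers back; above about 0.2 the nib is below the trough floor and all three slide out by themselves in about a second; hard stop at 0.32. Opened by pushing a container against its bumper bar; springs back by itself when the bar is let go.
- bumper (a point): Front of the trip's grey rubber bumper bar (level, round, 70 mm wide, 16 mm thick) hanging under the chute: at rest 65 mm below the lip and 30 mm behind it (+x of the lip frame). Pushed level towards +x it gives way 15 mm until the nib is clear, 24 mm to its hard stop, sinking some 10 mm; 2 N to start it, 4 N at the end.
- pan_center (a point): Centre, half-way up, of the loose aluminium catch pan: an open rectangular pan, outside 178 mm (its x) x 106 mm (its y) x 70 mm tall, walls and floor 4 mm, about 0.19 kg empty. z is up; this point is 35 mm above its underside. The handle is on its -x side; the far wall is the +x one.
- pan_grip (a point): Middle of the pan's straight wooden bar handle, axes as the pan's: the bar lies along x, 72 mm long, 16 mm wide (y), 24 mm tall; this point is 125 mm from the pan's centre towards -x and 55 mm above the pan's underside (the rim is 15 mm above it).
- platform (a point): Centre of the top of the postage scale's square steel platform, 196 x 196 mm, 45 mm above the desk; z up. The scale is fixed; its display panel lies before the platform on its -x side, 50 mm deep and only 24 mm high.
- mailer1_center (a point): Centre of slide mailer 1: a shut white plastic case 84 mm (x) x 34 mm (y) x 20 mm, 35 to 65 g; at the start number 1 in the file on the chute counted from the lip, lying lengthways on the slope against the stop nib or the mailer before it.
- mailer2_center (a point): Centre of slide mailer 2: a shut white plastic case 84 mm (x) x 34 mm (y) x 20 mm, 35 to 65 g; at the start number 2 in the file on the chute counted from the lip, lying lengthways on the slope against the stop nib or the mailer before it.
- mailer3_center (a point): Centre of slide mailer 3: a shut white plastic case 84 mm (x) x 34 mm (y) x 20 mm, 35 to 65 g; at the start number 3 in the file on the chute counted from the lip, lying lengthways on the slope against the stop nib or the mailer before it.
- mug: Bystander: white mug, 80 mm across, 92 mm tall; origin at the centre of its underside.
- glasses_case: Bystander: black spectacle case lying near the robot, 160 x 62 x 40 mm; origin at the centre of its underside.
- marker: Bystander: grey marker pen with a black cap, 140 x 17 x 18 mm, lying near the robot; origin at the centre of its underside.
- oil_bottle: Bystander: small amber bottle, 38 mm across, 85 mm tall; origin at the centre of its underside.
- stapler: Bystander: black stapler, 130 x 34 x 45 mm; origin at the centre of its underside.
Things that resemble listed ones, but are neither listed nor needed, are in the scene too. Leave any brown look-alike of the part that bears mailer2_center alone. Leave any red look-alike of the part that bears mailer3_center alone.

How it is judged:
On the way, in this order (a step that is already met when the one before it is completed fails the run):
1. the pan is held in the air under the chute with the trip pushed open (value of joint trip above 0.19 rad and height (world z) of pan_center above 0.09 m and horizontal distance between pan_center and lip below 0.06 m), for 0.1 s.
2. all three mailers are in the pan while it is still held clear of the desk (x of mailer1_center in the frame of pan_center between -0.085 and 0.085 m and y of mailer1_center in the frame of pan_center between -0.049 and 0.049 m and z of mailer1_center in the frame of pan_center between -0.037 and 0.048 m and x of mailer2_center in the frame of pan_center between -0.085 and 0.085 m and y of mailer2_center in the frame of pan_center between -0.049 and 0.049 m and z of mailer2_center in the frame of pan_center between -0.037 and 0.048 m and x of mailer3_center in the frame of pan_center between -0.085 and 0.085 m and y of mailer3_center in the frame of pan_center between -0.049 and 0.049 m and z of mailer3_center in the frame of pan_center between -0.037 and 0.048 m and height (world z) of pan_center above 0.09 m), for 0.2 s.
At the end, for the whole second after the job is handed in: The pan stands upright and still on the scale's platform, its centre within 30 mm of the platform's centre (either way round), released, with all three mailers at rest inside it, and the trip has sprung home (x of mailer1_center in the frame of pan_center between -0.085 and 0.085 m and y of mailer1_center in the frame of pan_center between -0.049 and 0.049 m and z of mailer1_center in the frame of pan_center between -0.037 and 0.048 m and x of mailer2_center in the frame of pan_center between -0.085 and 0.085 m and y of mailer2_center in the frame of pan_center between -0.049 and 0.049 m and z of mailer2_center in the frame of pan_center between -0.037 and 0.048 m and x of mailer3_center in the frame of pan_center between -0.085 and 0.085 m and y of mailer3_center in the frame of pan_center between -0.049 and 0.049 m and z of mailer3_center in the frame of pan_center between -0.037 and 0.048 m and horizontal distance between pan_center and platform below 0.03 m and z of pan_center in the frame of platform between 0.029 and 0.041 m and angle between pan_center's own z axis and vertical below 0.06 rad and value of joint trip below 0.05 rad and linear speed of pan below 0.02 m/s and linear speed of each of mailer1, mailer2, mailer3 below 0.03 m/s); the robot touches nothing.
It fails at once if a mailer touched the desk (contact force between any of mailer1, mailer2, mailer3 and desk above 0.2 N).
It fails at once if the pan was dropped or banged on to the scale (moving faster than 0.45 m/s within 20 mm of the platform) (horizontal distance between pan_center and platform below 0.12 m and z of pan_center in the frame of platform below 0.055 m and linear speed of pan above 0.45 m/s).
It fails at once if a bystander was pushed more than 20 mm (distance of any of folders, mug, glasses_case, marker, oil_bottle, stapler from where it was at the start of the episode above 0.02 m).
It also fails if it takes over 51 s, if anything falls off the work surface, if the arm or the gripper's body presses on something with over 40 N, if the wrist force passes 120 N, or if a joint passes its speed limit or range.

ROBOT

A 6-joint arm with a two-finger parallel gripper is mounted at the origin on the work surface. World frame = base frame: x ahead of the robot, y to its left, z up, the work surface at z = 0. Lengths are in m, angles in rad, forces in N, time in s.
With the tool pointing down it reaches from about 0.35 to 0.775 m from the base axis. Payload 5.5 kg.
Tool frame: the origin (TCP) lies at the very end of the fingers, on their centre line; the grasp point (between the pads) lies env.hold_point_z behind it (env.hold_point_z is the distance from the TCP to the grasp point, in m); z points along the fingers, y is the line along which they close (so a half turn about z gives the same grasp; the last joint's range is limited). The gripper opens to 85 mm and grips with 20 to 120 N. Pads are 22 mm wide; open, the fingers measure 114 mm over their backs; the gripper's body (76 mm by 85 mm) begins 54 mm behind the grasp point. The pads swing forward as they close: fully open they stand 13 mm farther back than shut.
Start: joints at [-0.14, 0.313, 0.046, 1.304, 0, 1.431], TCP at [0.575, -0, 0.231] pointing down, gripper open.
Joint ranges: [-2.76, 2.76], [-0.86, 1.69], [-1.03, 1.26], [-2.2, 2.34], [-1.47, 1.5], [-3.14, 3.14]. Speed limits (rad/s): [2.57, 2.57, 3.14, 3.14, 3.14, 3.14].

INTERFACE

Orientations are given as a unit quaternion [w, x, y, z].
In Python, from workcell import env gives the robot as it stands.
- The arm moves only by the tool carry_out, never from a script. Its argument "steps" is a list of rows, each a list of 3 entries, a list of its own where there are three numbers: the turn, a rotation vector about the tool's x, y, z in degrees, then the shift along the tool's x, y, z in cm, then the closure in counts, from 0 (fully open) to 255 (shut). A call has exactly 8 rows; each row is the pose to reach, as a shift and turn from the pose commanded when the call began, along the tool's axes at that moment; what a row does not reach only later rows make up. A row lasts 1/8 s, in which the tool goes at most 62.5 mm and 10.7 degrees, less where a joint would pass 70% of its speed; a pose out of reach is approached as far as the arm can. A call with a gripper value outside its range is refused whole. The fingers move at their own pace and stop on an object; "force" is the grip in N (left out, the last holds). Time passes only in rows, so rows that repeat a pose let the fingers close, or fill a call up. It gives the time, the measured TCP pose, the force, the opening and the grip force at its end, in the units of the state.
- env.get_state(): the state, without advancing time (a new reading comes with each control period).
- env.read_camera(name): name is "scene" or "side" or "wrist"; returns (picture, depth): 480x640x3 uint8, red, green, blue; 480x640 float32, m along the optical axis (not along the pixel's ray), 0 where there is no reading.
- env.get_calibration(name): a dict with "fx", "fy", "cx", "cy" (pixels), "origin" and "orientation" of the camera in the world. Camera axes: x right, y up, looking along -z (the intrinsics and any distortion apply to the point x, -y, -z); pixel columns grow to the right and rows downward; lengths in m; the calibration is good to about 2 mm. A picture is of the moment at which its call begins: read the wrist's pose just before it. get_calibration takes no time and is no camera call; for the wrist camera it gives the pose at the moment of the call.
- env.hand_in(): hands the job in; it is judged then, once.
The state is a dict: "clock": time; "joint_pos": joint angles; "qvel": joint speeds; "tau": joint torques, N m; "tcp_pos": TCP position; "orientation": TCP orientation; "wrist_force": force on the tool from outside, world axes, zero at the start; "ft_torque": the same for the moment, N m; "finger_gap": finger opening in m; "grip_force": force on a finger pad.
Only numpy, scipy, OpenCV 4.12 (cv2) and the standard library are available. Lean on these libraries where they do the work, as an engineer would, in place of code of your own. Each camera call takes 0.05 s, during which the arm holds its last target. There are 200 camera calls.

## Working session

There is one attempt and no reset: what is moved stays moved. The work goes in short steps, Python scripts to look and compute and a tool call to move; the robot and the scene stay as the last step left them, time stands still between calls to the robot, and variables do not carry over. Pictures are saved under pics/ and viewed, at most 10 in all, crops included, and the job is handed in when it is done.

Besides the shell and the picture viewer there is one more tool, called after "Call:" as name([rows], argument=value, ...), one row to a line, values as JSON. carry_out: Moves the arm, as the interface text tells. Its arguments: {"type":"object","properties":{"steps":{"type":"array","items":{"type":"array"}},"force":{"type":"number"}},"required":["steps"]}

```bash
ls; mkdir -p pics
cat > h.py <<'E'
import numpy as np, cv2
from scipy.spatial.transform import Rotation as R
from workcell import env
def rot(q): return R.from_quat([q[1],q[2],q[3],q[0]])
def cloud(name):
    c=env.get_calibration(name); im,d=env.read_camera(name)
    v,u=np.mgrid[0:480,0:640]
    P=np.stack([(u-c['cx'])/c['fx']*d,-(v-c['cy'])/c['fy']*d,-d],-1)
    W=P@rot(c['orientation']).as_matrix().T+np.array(c['origin']); W[d<=0]=np.nan
    return im,d,W
E
python3 - <<'E'
from h import *
for n in ['scene','side']:
    im,d,W=cloud(n); cv2.imwrite(f'pics/{n}.png',im[...,::-1]); np.savez(f'{n}.npz',im=im,W=W)
    print(n,env.get_calibration(n),(d>0).mean())
print(env.get_state(),env.hold_point_z)
E
```

```text
pics
scene {'fx': 576.6423254317493, 'fy': 576.6423254317493, 'cx': 317.1175008339694, 'cy': 236.69992541764668, 'origin': array([ 1.23474293, -0.51587504,  1.05819972]), 'orientation': array([0.82856015, 0.34708591, 0.15903088, 0.40954685])} 0.995888671875
side {'fx': 514.9200803008574, 'fy': 514.9200803008574, 'cx': 325.64377916985796, 'cy': 237.90821527730134, 'origin': array([-0.00494974, -0.62398814,  0.86756441]), 'orientation': array([ 0.84457733,  0.40465871, -0.15596749, -0.31402962])} 0.9960709635416667
{'clock': 0.1, 'joint_pos': array([-1.39588834e-01,  3.13919238e-01,  4.50758603e-02,  1.30361242e+00,
       -1.15205416e-05,  1.43123045e+00]), 'qvel': array([-0.00047061, -0.00244878,  0.00192775, -0.0010189 , -0.00049731,
       -0.00040183]), 'tau': array([ 3.58776997e-03, -4.81727242e+01,  2.99244744e+01,  1.27543980e-02,
       -1.12281841e-04,  1.60051752e-05]), 'tcp_pos': array([5.74530849e-01, 5.92165339e-05, 2.30494660e-01]), 'orientation': array([-6.59163892e-04,  7.07114651e-01,  7.07098424e-01, -5.03979151e-04]), 'wrist_force': array([-0.46653422, -0.48516618, -0.24686966]), 'ft_torque': array([ 0.0137018 , -0.00163638, -0.00763797]), 'grip_force': 0.0, 'finger_gap': 0.08558340023726645} 0.0187
```

View pics/scene.png

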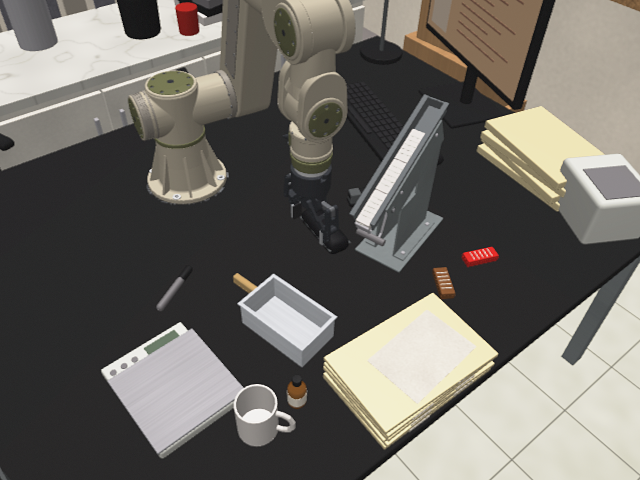

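View pics/side.png

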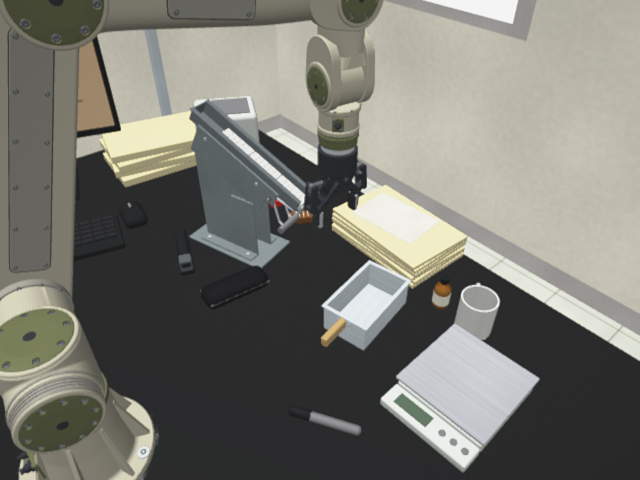

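The scene view shows the pan at about (288,318) with its handle at (246,285). The scale is at (175,388), and the lip is near (370,228) with the chute rising to (435,105). The mug (257,415) and bottle (297,392) stand beside the pan. Next I'll measure these from depth.

```bash
cat > m.py <<'E'
from h import *
D={n:np.load(n+'.npz') for n in('scene','side')}
def box(P): 
    r=cv2.minAreaRect((P[:,:2]*1000).astype(np.float32)); return np.round(cv2.boxPoints(r),1).tolist(),np.round(r[0],1),np.round(r[1],1),round(r[2],1)
for n,roi in [('scene',dict(pan=(235,272,340,365),han=(230,270,262,298),scale=(95,320,250,460),ch=(345,90,450,250))),('side',dict(pan=(320,260,410,350),han=(318,318,348,348),scale=(380,325,540,470),ch=(185,95,320,240)))]:
    W=D[n]['W'];im=D[n]['im'].astype(int)
    def sub(k):
        a,b,c,d=roi[k]; return W[b:d,a:c].reshape(-1,3),im[b:d,a:c].reshape(-1,3)
    P,c=sub('pan'); blue=(c[:,0]-c[:,2]<15)
    m=(P[:,2]>.064)&(P[:,2]<.078)&blue; print(n,'rim',m.sum(),box(P[m]), P[m][:,2].mean())
    P,c=sub('han'); m=(c[:,0]-c[:,2]>50)&(P[:,2]>.055); print('han',m.sum(),box(P[m]),np.median(P[m][:,2]))
    P,c=sub('scale'); m=(P[:,2]>.040)&(P[:,2]<.05); print('scale',m.sum(),box(P[m]),np.median(P[m][:,2]))
    P,c=sub('ch'); white=(c.min(1)>170)&(P[:,2]>.15); print('mailers',white.sum(),box(P[white]),P[white][:,2].min(),P[white][:,2].max())
    Q=P[white]; q=Q-Q.mean(0); print(' dir',Q.mean(0),np.linalg.svd(q,full_matrices=False)[2][0])
    # desk check
    P=W.reshape(-1,3); m=abs(P[:,2])<.01; print('desk z',np.median(P[m][:,2]))
E
python3 m.py
```

```text
scene rim 920 ([[500.0, -43.400001525878906], [524.0999755859375, -158.6999969482422], [709.2999877929688, -120.0], [685.2000122070312, -4.699999809265137]], array([604.6, -81.7]), array([189.2, 117.8]), 11.8) 0.06782607869600854
han 177 ([[446.79998779296875, -108.19999694824219], [450.0, -124.30000305175781], [513.9000244140625, -111.5], [510.70001220703125, -95.4000015258789]], array([ 480.3, -109.9]), array([65.2, 16.4]), 11.3) 0.06360557557425484
scale 8511 ([[504.1000061035156, -260.5], [514.5, -456.79998779296875], [789.0, -442.20001220703125], [778.5, -245.89999389648438]], array([ 646.5, -351.3]), array([274.9, 196.6]), 3.0) 0.04321555263056154
mailers 1453 ([[513.2999877929688, 333.29998779296875], [579.4000244140625, 116.0], [618.5999755859375, 127.9000015258789], [552.5, 345.20001220703125]], array([565.9, 230.6]), array([ 41. , 227.1]), 16.9) 0.19156237288750422 0.3214619109399416
 dir [0.5667053  0.22631787 0.25839745] [ 0.25970941 -0.85264009 -0.45338272]
desk z -0.0020545680752032114
side rim 934 ([[495.20001220703125, -41.29999923706055], [519.2999877929688, -154.300
[... 226 characters left out ...]
1211], [512.7000122070312, -107.5999984741211], [509.5, -92.19999694824219]], array([ 476.7, -107.1]), array([70.2, 15.8]), 11.9) 0.06634798453566731
scale 8911 ([[499.70001220703125, -256.8999938964844], [510.6000061035156, -453.70001220703125], [756.5, -440.0], [745.5999755859375, -243.1999969482422]], array([ 628.1, -348.5]), array([246.3, 197.1]), 3.2) 0.0452444416236405
mailers 841 ([[496.1000061035156, 413.70001220703125], [503.6000061035156, 12.5], [608.5, 14.5], [601.0, 415.70001220703125]], array([552.3, 214.1]), array([104.9, 401.3]), 1.1) 0.1805532885117681 0.4517421379854213
 dir [0.56459722 0.23278425 0.2647337 ] [ 0.22901139 -0.85999205 -0.4560345 ]
desk z 0.0008015591558555579
```

Run:
```python
from h import *
D={n:np.load(n+'.npz') for n in('scene','side')}
a=cv2.resize(D['scene']['im'][80:280,330:460],None,fx=3,fy=3,interpolation=cv2.INTER_CUBIC)
b=cv2.resize(D['side']['im'][90:290,180:340],None,fx=2.5,fy=2.5,interpolation=cv2.INTER_CUBIC)
o=np.zeros((600,790,3),np.uint8);o[:600,:390]=a;o[:500,390:790]=b
cv2.imwrite('pics/chute.png',o[...,::-1])
```

```text
(no output)
```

View pics/chute.png

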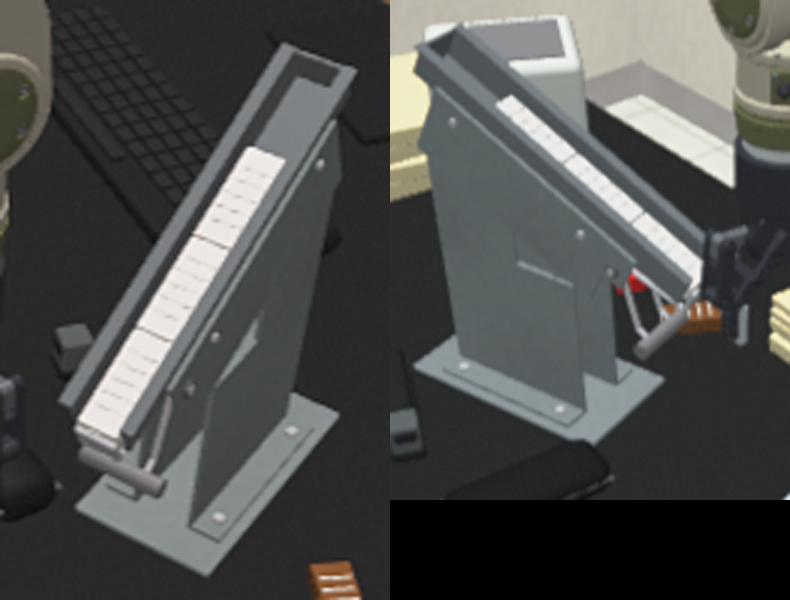

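The close-up shows three mailers on the chute behind the lip, which is at left crop px (100,435). The bumper bar below runs from (85,455) to (160,488). Next are the platform centre, the bumper and the obstacle heights.

Run:
```python
from h import *
D={n:np.load(n+'.npz') for n in('scene','side')}
for n in D:
    W=D[n]['W'].reshape(-1,3); im=D[n]['im'].reshape(-1,3).astype(int)
    def reg(x0,x1,y0,y1,z0,z1): return (W[:,0]>x0)&(W[:,0]<x1)&(W[:,1]>y0)&(W[:,1]<y1)&(W[:,2]>z0)&(W[:,2]<z1)
    m=reg(.4,.74,-.5,-.2,.039,.052); r=cv2.minAreaRect((W[m][:,:2]*1000).astype(np.float32)); print(n,'plat',r)
    m=reg(.45,.8,-.5,-.2,.055,.2); print(' tall near scale',W[m].min(0),W[m].max(0)) if m.any() else 0
    m=reg(.62,1.,-.25,.25,.012,.2); h=W[m]
    yel=(im[m][:,0]-im[m][:,2]>30)&(im[m].min(1)>80); f=h[yel]; print(' folders',np.percentile(f,[1,99],axis=0).round(3).tolist())
    # lateral profile in lip frame
    lip=np.array([.594,.135]); ux=np.array([-.291,.957]); uy=np.array([-.957,-.291])
    s=(W[:,:2]-lip)@ux; t=(W[:,:2]-lip)@uy
    wh=(im.min(1)>165)&(s>.02)&(s<.25)&(abs(t)<.04)&(W[:,2]>.19)&(W[:,2]<.36)
    print(' mailer t',np.percentile(t[wh],[2,50,98]).round(4),'slope fit t(s)',np.polyfit(s[wh],t[wh],1).round(4), 'z(s)',np.polyfit(s[wh],W[wh][:,2],1).round(4))
    b=(s>-.01)&(s<.08)&(abs(t)<.06)&(W[:,2]>.1)&(W[:,2]<.145); 
    if b.any(): print(' bumper s',np.percentile(s[b],[2,20,50,98]).round(3),'t',np.percentile(t[b],[2,98]).round(3),'z',np.percentile(W[b][:,2],[2,50,98]).round(3),b.sum())
```

```text
scene plat ((627.1320190429688, -344.03533935546875), (237.21417236328125, 213.30044555664062), 3.043412685394287)
 tall near scale [ 0.71870551 -0.30340184  0.05504751] [ 0.79994145 -0.22305002  0.09424908]
 folders [[0.751, -0.1, 0.016], [0.951, 0.199, 0.072]]
 mailer t [-0.0155 -0.0004  0.0152] slope fit t(s) [-0.0002 -0.0004] z(s) [0.5044 0.2104]
 bumper s [0.028 0.03  0.033 0.052] t [-0.036  0.032] z [0.118 0.128 0.141] 211
side plat ((623.3860473632812, -340.7441711425781), (237.93104553222656, 212.74855041503906), 3.273695468902588)
 tall near scale [ 0.71185395 -0.29987471  0.05501787] [ 0.79911156 -0.22022472  0.09654462]
 folders [[0.741, -0.096, 0.014], [0.941, 0.202, 0.073]]
 mailer t [-0.0149 -0.002   0.0224] slope fit t(s) [-0.0171  0.0011] z(s) [0.5297 0.2094]
 bumper s [0.033 0.035 0.039 0.056] t [-0.03   0.038] z [0.122 0.132 0.144] 200
```

Call:
carry_out([
  [[0,0,-10],[-1.3,-1.2,1],0],
  [[0,0,-20],[-2.7,-2.4,2],0],
  [[0,0,-30],[-4,-3.6,3],0],
  [[0,0,-40],[-5.4,-4.8,4],0],
  [[0,0,-50],[-6.7,-6,5],0],
  [[0,0,-60],[-8,-7.1,6],0],
  [[0,0,-70],[-9.4,-8.3,7.5],0],
  [[0,0,-80],[-10.7,-9.5,9],0],
], force=100)

```text
clock: 1.1
tcp_pos: [0.4794, -0.1073, 0.1405]
orientation: [-0.0, 0.084, 0.996, 0.0]
wrist_force: [0.3, 0.2, -0.1]
finger_gap: 0.0852
grip_force: 0.0
```

Call:
carry_out([
  [[0,0,-8],[0,0,0],0],
  [[0,0,-16],[0,0,1],0],
  [[0,0,-22],[0,0,3],0],
  [[0,0,-22],[0,0,5],0],
  [[0,0,-22],[0,0,7],0],
  [[0,0,-22],[0,0,9],0],
  [[0,0,-22],[0,0,10.4],0],
  [[0,0,-22],[0,0,10.4],0],
])

```text
clock: 2.1
tcp_pos: [0.479, -0.1066, 0.0362]
orientation: [-0.001, -0.105, 0.995, 0.001]
wrist_force: [0.3, 0.2, -0.7]
finger_gap: 0.0853
grip_force: 0.0
```

Run:
```python
from h import *
s=env.get_state(); M=rot(s['orientation']).as_matrix(); print(s['tcp_pos'],M.round(3).tolist(),s['joint_pos'].round(2))
im,_=env.read_camera('side'); cv2.imwrite('pics/g1.png',cv2.resize(im[200:400,250:450],None,fx=2.5,fy=2.5)[...,::-1])
```

```text
[ 0.47903289 -0.10661442  0.03624174] [[-0.978, -0.208, -0.002], [-0.208, 0.978, 0.001], [0.002, 0.001, -1.0]] [-0.38  0.31 -0.48  0.79  0.   -0.59]
```

View pics/g1.png

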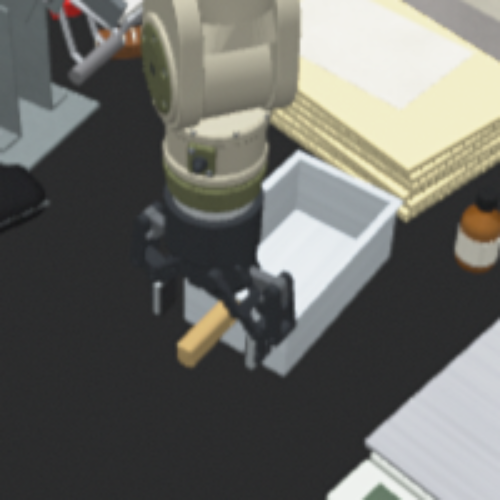

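The fingers straddle the handle at (225,320) in the crop, so I'll close, then lift.

Call:
carry_out([
  [[0,0,0],[0,0,0],255],
  [[0,0,0],[0,0,0],255],
  [[0,0,0],[0,0,0],255],
  [[0,0,0],[0,0,0],255],
  [[0,0,0],[0,0,0],255],
  [[0,0,0],[0,0,0],255],
  [[0,0,0],[0,0,-0.5],255],
  [[0,0,0],[0,0,-1.5],255],
], force=110)

```text
clock: 3.15
tcp_pos: [0.4792, -0.1067, 0.052]
orientation: [-0.001, -0.104, 0.995, 0.0]
wrist_force: [-0.1, 0.6, -1.9]
finger_gap: 0.0144
grip_force: 107.2
```

Call:
carry_out([
  [[0,0,0],[0,0,-3],255],
  [[0,0,0],[0,0,-6],255],
  [[0,0,-4],[-1,0,-9],255],
  [[0,0,-11],[-4,-0.2,-10],255],
  [[0,0,-19],[-7,-0.4,-10],255],
  [[0,0,-27],[-10,-0.6,-10],255],
  [[0,0,-35],[-13,-0.8,-10],255],
  [[0,0,-42],[-15,-1,-10],255],
])

```text
clock: 4.15
tcp_pos: [0.6299, -0.0854, 0.1524]
orientation: [-0.0, -0.456, 0.89, -0.0]
wrist_force: [0.9, -0.7, -2.4]
finger_gap: 0.0141
grip_force: 107.3
```

```bash
cat > p.py <<'E'
from h import *
import sys
# tool-frame offset to target: x y z yaw_of_pan(deg)
x,y,z,a=map(float,sys.argv[1:5]); s=env.get_state(); Q=rot(s['orientation']); M=Q.as_matrix()
t=M.T@(np.array([x,y,z])-s['tcp_pos']); a=np.radians(a); ux=np.array([-np.cos(a),-np.sin(a),0]); uy=np.array([-np.sin(a),np.cos(a),0])
T=R.from_matrix(np.stack([ux,uy,[0,0,-1.]],1))
print('shift cm',(t*100).round(2),'turn',np.degrees((Q.inv()*T).as_rotvec()).round(1),'wf',s['wrist_force'].round(2),s['ft_torque'].round(2),'q',s['joint_pos'].round(2),s['tcp_pos'].round(4))
E
python3 p.py .6595 -.080 .131 106.9
```

```text
shift cm [-2.16 -2.09  2.14] turn [ -0.   -0.  -52.6] wf [ 0.85 -0.67 -2.38] [-0.18  0.1  -0.03] q [-0.26  0.46  0.07  1.18 -0.   -1.21] [ 0.6299 -0.0854  0.1524]
```

Call:
carry_out([
  [[0,0,-7],[-0.5,-0.5,0],255],
  [[0,0,-15],[-1.2,-1.2,0],255],
  [[0,0,-23],[-2.2,-2.1,0],255],
  [[0,0,-31],[-2.2,-2.1,0.5],255],
  [[0,0,-39],[-2.2,-2.1,1],255],
  [[0,0,-46],[-2.2,-2.1,1.5],255],
  [[0,0,-51],[-2.2,-2.1,2.1],255],
  [[0,0,-52.6],[-2.2,-2.1,2.1],255],
])

```text
clock: 5.15
tcp_pos: [0.6583, -0.0801, 0.1309]
orientation: [0.0, 0.802, -0.597, -0.001]
wrist_force: [1.0, -0.4, -2.4]
finger_gap: 0.0143
grip_force: 107.4
```

```bash
python3 - <<'E'
from h import *
o=[]
for n in('scene','side'):
    im,d,W=cloud(n); o.append(im); np.savez(n+'2.npz',im=im,W=W)
    P=W.reshape(-1,3); lip=np.array([.594,.135]);ux=np.array([-.291,.957]); uy=np.array([-.957,-.291])
    s=(P[:,:2]-lip)@ux; t=(P[:,:2]-lip)@uy
    c=im.reshape(-1,3).astype(int)
    m=(s>-.22)&(s<.015)&(abs(t)<.08)&(P[:,2]>.15)&(P[:,2]<.175)&(c.min(1)>90)&(np.ptp(c,axis=1)<30); print(n,m.sum(),'s',np.percentile(s[m],[1,99]).round(3),'t',np.percentile(t[m],[1,99]).round(3),'z',np.percentile(P[m][:,2],[5,50,95]).round(3))
    for a,b in((-.19,-.15),(-.15,-.1),(-.1,-.05),(-.05,0),(0,.02)):
        q=m&(s>a)&(s<b); print('  ',a,q.sum(),np.percentile(P[q][:,2],[50,90,98]).round(4),t[q].min().round(3),t[q].max().round(3)) if q.any() else 0
cv2.imwrite('pics/d1.png',np.hstack([cv2.resize(o[0][60:360,240:500],(400,462)),cv2.resize(o[1][60:360,170:430],(400,462))])[...,::-1])
E
python3 p.py .6595 -.080 .131 106.9
```

```text
scene 729 s [-0.195 -0.007] t [-0.059  0.056] z [0.152 0.159 0.163]
   -0.19 79 [0.1604 0.1628 0.1644] -0.059 -0.009
   -0.15 83 [0.1601 0.1625 0.1639] -0.059 -0.05
   -0.1 140 [0.1595 0.1619 0.1635] -0.06 0.056
   -0.05 376 [0.1585 0.1614 0.1634] -0.059 0.057
side 1138 s [-0.191 -0.006] t [-0.057  0.059] z [0.151 0.161 0.165]
   -0.19 221 [0.1625 0.1648 0.1661] -0.057 0.059
   -0.15 261 [0.1612 0.1647 0.1664] -0.058 0.059
   -0.1 250 [0.1611 0.1645 0.1655] -0.061 0.06
   -0.05 382 [0.1613 0.1645 0.1654] -0.059 0.059
shift cm [-0.   -0.07  0.06] turn [-0.  -0.  -0.3] wf [ 0.18 -0.74 -1.69] [-0.21 -0.07  0.02] q [-0.24  0.53  0.12  1.17 -0.   -2.1 ] [ 0.6588 -0.0802  0.1316]
```

View pics/d1.png

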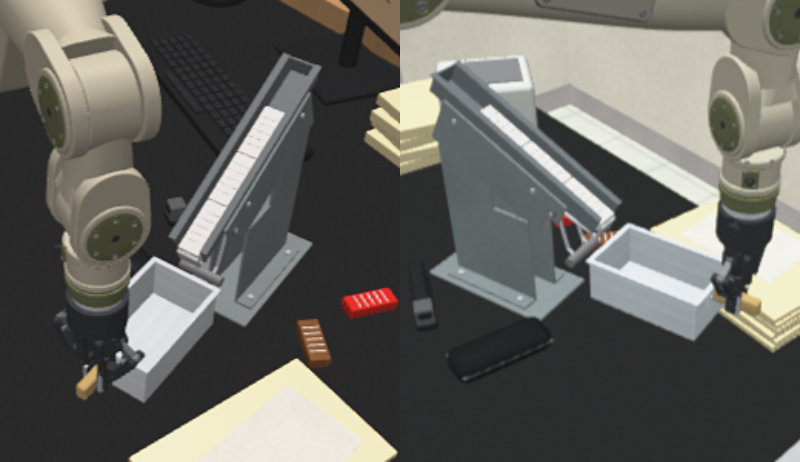

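The pan is level and square under the lip: its far wall is about 38 mm short of the bumper bar (right crop (580,250)). I'll advance and push.

Call:
carry_out([
  [[0,0,0],[-0.8,0,0],255],
  [[0,0,0],[-1.8,0,0],255],
  [[0,0,0],[-2.8,0,0],255],
  [[0,0,0],[-3.6,0,0],255],
  [[0,0,0],[-4.3,0,0],255],
  [[0,0,0],[-5,0,0],255],
  [[0,0,0],[-5.6,0,0],255],
  [[0,0,0],[-6.1,0,0],255],
])

```text
clock: 6.25
tcp_pos: [0.6415, -0.0219, 0.1313]
orientation: [0.0, 0.802, -0.598, 0.0]
wrist_force: [-0.2, -3.0, -3.8]
finger_gap: 0.0142
grip_force: 107.4
```

```bash
python3 p.py .6125 .075 .131 106.9
```

```text
shift cm [-1.011e+01  1.000e-02  2.000e-02] turn [-0.  -0.1 -0.3] wf [-0.19 -3.04 -3.75] [-1.07 -0.31  0.04] q [-0.16  0.48  0.05  1.14 -0.   -2.02] [ 0.6415 -0.0219  0.1313]
```

Call:
carry_out([
  [[0,0,0],[-0.1,0,0],255],
  [[0,0,0],[-0.2,0,0],255],
  [[0,0,0],[-0.2,0,0],255],
  [[0,0,0],[-0.2,0,0],255],
  [[0,0,0],[-0.2,0,0],255],
  [[0,0,0],[-0.2,0,0],255],
  [[0,0,0],[-0.2,0,0],255],
  [[0,0,0],[-0.2,0,0],255],
])

```text
clock: 7.25
tcp_pos: [0.6407, -0.0198, 0.1313]
orientation: [0.0, 0.802, -0.598, -0.0]
wrist_force: [0.8, -2.8, -4.2]
finger_gap: 0.0145
grip_force: 109.0
```

```bash
python3 p.py .6125 .075 .131 106.9
python3 - <<'E'
from h import *
a,_=env.read_camera('scene');b,_=env.read_camera('side')
cv2.imwrite('pics/d2.png',np.hstack([cv2.resize(a[60:360,240:500],(400,462)),cv2.resize(b[60:360,170:430],(400,462))])[...,::-1])
E
```

```text
shift cm [-9.89 -0.    0.03] turn [ 0.  -0.  -0.3] wf [ 0.8  -2.84 -4.25] [-1.34 -0.36  0.08] q [-0.16  0.48  0.05  1.14 -0.   -2.02] [ 0.6407 -0.0198  0.1313]
```

View pics/d2.png

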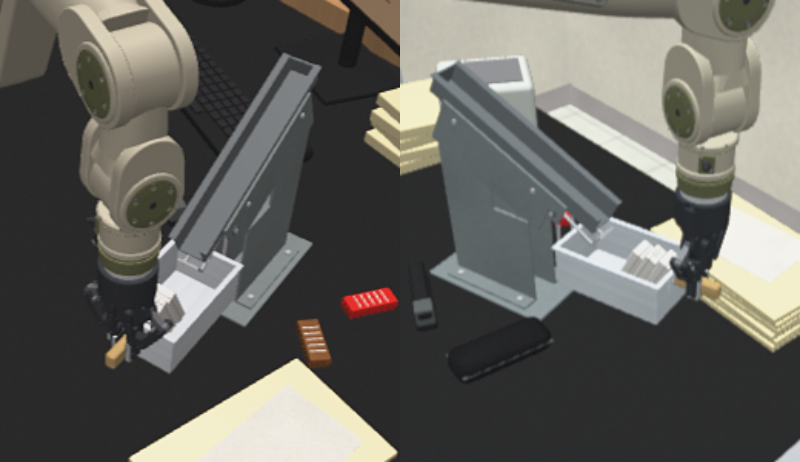

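All three mailers lie in the pan at its handle end, and the chute is empty. Withdrawing along the same line.

Call:
carry_out([
  [[0,0,0],[0.4,0,0],255],
  [[0,0,0],[1.2,0,0],255],
  [[0,0,0],[2.4,0,0],255],
  [[0,0,0],[3.8,0,0],255],
  [[0,0,0],[5.4,0,0],255],
  [[0,0,0],[7,0,0],255],
  [[0,0,0],[8.4,0,-0.5],255],
  [[0,0,0],[9.2,0,-1.5],255],
])

```text
clock: 8.35
tcp_pos: [0.667, -0.1091, 0.1464]
orientation: [0.0, 0.802, -0.598, -0.0]
wrist_force: [0.1, 1.0, -4.2]
finger_gap: 0.0141
grip_force: 109.2
```

```bash
python3 p.py .48 -.359 .155 3
```

```text
shift cm [18.63 25.05 -0.86] turn [  0.   -0.  103.5] wf [ 0.05  0.98 -4.17] [-0.32 -0.12 -0.05] q [-0.28  0.54  0.19  1.22  0.   -2.14] [ 0.667  -0.1091  0.1464]
```

Call:
carry_out([
  [[0,0,2],[0.4,0.6,-0.6],255],
  [[0,0,7],[1.3,1.8,-1.2],255],
  [[0,0,14],[2.5,3.4,-1.2],255],
  [[0,0,21],[3.9,5.2,-1.2],255],
  [[0,0,29],[5.3,7.1,-1.2],255],
  [[0,0,37],[6.7,9,-1.2],255],
  [[0,0,45],[8.1,10.9,-1.2],255],
  [[0,0,53],[9.5,12.8,-1.2],255],
])

```text
clock: 9.35
tcp_pos: [0.5707, -0.2357, 0.1591]
orientation: [0.0, -0.449, 0.894, -0.0]
wrist_force: [-0.2, -0.3, -3.2]
finger_gap: 0.0145
grip_force: 109.4
```

```bash
python3 p.py .48 -.359 .155 3
```

```text
shift cm [15.31 -0.1   0.4 ] turn [-0.   0.  50.3] wf [-0.19 -0.26 -3.19] [-0.33  0.16 -0.02] q [-0.52  0.42  0.03  1.18  0.   -1.45] [ 0.5707 -0.2357  0.1591]
```

Call:
carry_out([
  [[0,0,8],[2.4,0,0],255],
  [[0,0,16],[4.8,0,0],255],
  [[0,0,24],[7.2,0,0],255],
  [[0,0,32],[9.6,0,0.1],255],
  [[0,0,39],[12,0,0.2],255],
  [[0,0,45],[14,0,0.3],255],
  [[0,0,49],[15,-0.1,0.4],255],
  [[0,0,50.3],[15.3,-0.1,0.4],255],
])

```text
clock: 10.35
tcp_pos: [0.4809, -0.3593, 0.1548]
orientation: [0.0, -0.028, 1.0, 0.0]
wrist_force: [-0.1, 1.2, -4.7]
finger_gap: 0.0143
grip_force: 109.3
```

```bash
cat > pm.py <<'E'
from h import *
import sys
z0=float(sys.argv[1]); s=env.get_state(); t=s['tcp_pos']; C=[]; o=[]
for n in('scene','side'):
    im,d,W=cloud(n); o.append(im); P=W.reshape(-1,3); c=im.reshape(-1,3).astype(int)
    m=(abs(P[:,2]-z0)<.007)&(abs(P[:,0]-.605)<.125)&(abs(P[:,1]+.352)<.09)&(c.min(1)>90)&(np.ptp(c,axis=1)<30)
    r=cv2.minAreaRect((P[m][:,:2]*1000).astype(np.float32)); print(n,m.sum(),np.round(r[0],1),np.round(r[1],1),round(r[2],1),np.percentile(P[m][:,2],[50,95]).round(4))
print(t,s['wrist_force'])
cv2.imwrite(sys.argv[2],np.hstack([cv2.resize(o[0][220:480,80:340],(400,400)),cv2.resize(o[1][220:480,340:600],(400,400))])[...,::-1])
E
python3 p.py .48 -.359 .155 3; python3 pm.py .189 pics/s1.png
```

```text
shift cm [ 0.09  0.03 -0.02] turn [0.  0.  0.2] wf [-0.11  1.16 -4.72] [-0.02  0.37  0.02] q [-0.78  0.39 -0.03  1.15  0.   -0.83] [ 0.4809 -0.3593  0.1548]
scene 1444 [ 596.2 -353.8] [213.  114.7] 3.2 [0.1846 0.1946]
side 764 [ 601.8 -372. ] [211.8  99.1] 12.7 [0.1861 0.189 ]
[ 0.48087941 -0.35929515  0.1547604 ] [-0.11417797  1.1558978  -4.71645472]
```

View pics/s1.png

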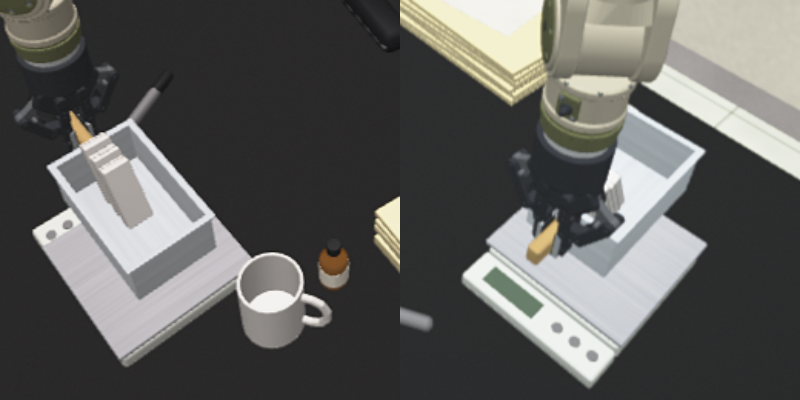

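The pan is held over the platform with all three mailers inside, and the mug (270,300) is clear. Lowering.

Call:
carry_out([
  [[0,0,0],[0,0,0.8],255],
  [[0,0,0],[0,0,2],255],
  [[0,0,0],[0,0,3.3],255],
  [[0,0,0],[0,0,4.5],255],
  [[0,0,0],[0,0,5.5],255],
  [[0,0,0],[0,0,6.2],255],
  [[0,0,0],[0,0,6.6],255],
  [[0,0,0],[0,0,6.8],255],
])

```text
clock: 11.45
tcp_pos: [0.4816, -0.3594, 0.0863]
orientation: [0.0, -0.029, 1.0, -0.0]
wrist_force: [-0.3, -0.5, -4.0]
finger_gap: 0.0145
grip_force: 109.3
```

Call:
carry_out([
  [[0,0,0],[0,0,0.1],255],
  [[0,0,0],[0,0,0.2],255],
  [[0,0,0],[0,0,0.3],255],
  [[0,0,0],[0,0,0.4],255],
  [[0,0,0],[0,0,0.5],255],
  [[0,0,0],[0,0,0.6],255],
  [[0,0,0],[0,0,0.6],255],
  [[0,0,0],[0,0,0.6],255],
])

```text
clock: 12.45
tcp_pos: [0.4817, -0.3595, 0.0829]
orientation: [0.001, -0.029, 1.0, -0.001]
wrist_force: [-5.5, 3.4, 12.4]
finger_gap: 0.0142
grip_force: 111.7
```

```bash
python3 pm.py .115 pics/s2.png
```

```text
scene 1446 [ 598.2 -353.5] [210.7 115.1] 3.4 [0.1132 0.1193]
side 778 [ 603.1 -371.8] [212.5 100.3] 12.9 [0.1148 0.1176]
[ 0.48168706 -0.35949324  0.08285528] [-5.53318333  3.36389762 12.37107899]
```

The pan is seated (about 16 N). I'll relieve the force, open slowly, then rise.

Call:
carry_out([
  [[0,0,0],[0,0,-0.1],255],
  [[0,0,0],[0,0,-0.2],255],
  [[0,0,0],[0,0,-0.2],200],
  [[0,0,0],[0,0,-0.2],120],
  [[0,0,0],[0,0,-0.2],60],
  [[0,0,0],[0,0,-0.2],20],
  [[0,0,0],[0,0,-0.2],0],
  [[0,0,0],[0,0,-0.2],0],
])

```text
clock: 13.55
tcp_pos: [0.4816, -0.3593, 0.0823]
orientation: [0.0, -0.029, 1.0, 0.0]
wrist_force: [0.5, 0.1, -0.1]
finger_gap: 0.0855
grip_force: 0.0
```

Call:
carry_out([
  [[0,0,0],[0,0,0],0],
  [[0,0,0],[0,0,-0.5],0],
  [[0,0,0],[0,0,-1.5],0],
  [[0,0,0],[0,0,-3],0],
  [[0,0,0],[0,0,-5],0],
  [[0,0,0],[0,0,-8],0],
  [[0,0,0],[0,0,-11],0],
  [[0,0,0],[0,0,-14],0],
])

```text
clock: 14.55
tcp_pos: [0.4816, -0.3594, 0.2247]
orientation: [0.001, -0.029, 1.0, -0.001]
wrist_force: [-0.4, -0.2, -0.4]
finger_gap: 0.0858
grip_force: 0.0
```

Call:
carry_out([
  [[0,0,0],[2,0,0],0],
  [[0,0,0],[4,2,0],0],
  [[0,0,0],[5,5,0],0],
  [[0,0,0],[6,8,0],0],
  [[0,0,0],[6,11,0],0],
  [[0,0,0],[6,13,0],0],
  [[0,0,0],[6,14,0],0],
  [[0,0,0],[6,14,0],0],
])

```text
clock: 15.55
tcp_pos: [0.4139, -0.2229, 0.2227]
orientation: [0.0, -0.029, 1.0, -0.0]
wrist_force: [0.6, -0.3, 0.3]
finger_gap: 0.0856
grip_force: 0.0
```

```bash
python3 pm.py .115 pics/s3.png
python3 - <<'E'
from h import *
a,_=env.read_camera('scene'); cv2.imwrite('pics/f.png',a[...,::-1])
E
```

```text
scene 1431 [ 607.8 -352.9] [189.6 115.9] 3.4 [0.1131 0.1192]
side 1523 [ 605.3 -349.4] [189.6 115.6] 3.4 [0.1149 0.1177]
[ 0.41391003 -0.22287436  0.22269602] [ 0.6263388  -0.25843014  0.27623193]
```

View pics/f.png

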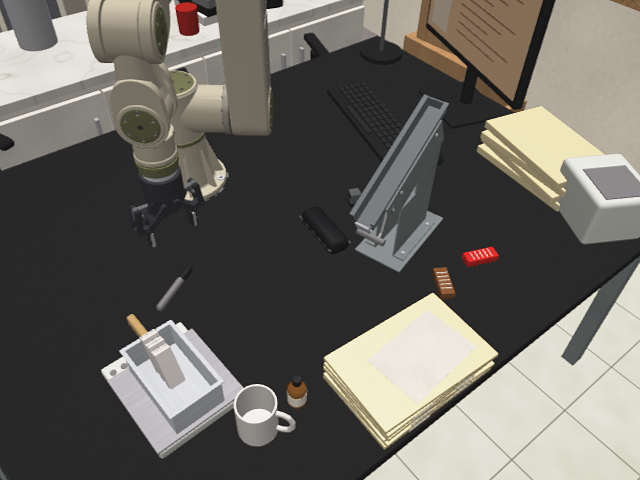

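View pics/s3.png

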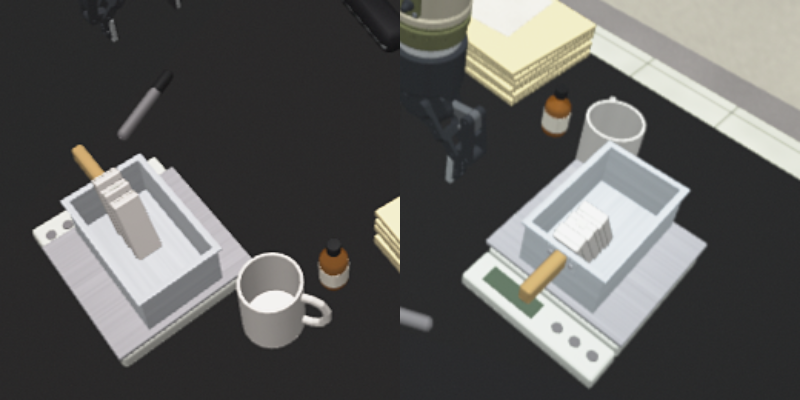

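Run:
```python
from h import *
for n in('scene','side'):
    im,d,W=cloud(n); P=W.reshape(-1,3)-[.6065,-.351,.080]; a=np.radians(3.3); x=P[:,0]*np.cos(a)+P[:,1]*np.sin(a); y=-P[:,0]*np.sin(a)+P[:,1]*np.cos(a); z=P[:,2]
    c=im.reshape(-1,3).astype(int)
    m=(abs(y)<.045)&(x>-.12)&(x<.08)&(z>-.022)&(z<.1)&(c.max(1)-c.min(1)<30)&(c.min(1)>110)
    for b in np.arange(-.115,.02,.015):
        q=m&(x>b)&(x<b+.015); print(n,b.round(3),q.sum(),z[q].max().round(3) if q.any() else '',(y[q].min().round(3),y[q].max().round(3)) if q.any() else '')
```

```text
scene -0.115 0  
scene -0.1 107 0.042 (np.float64(-0.045), np.float64(0.045))
scene -0.085 488 0.053 (np.float64(-0.045), np.float64(0.045))
scene -0.07 145 0.053 (np.float64(-0.019), np.float64(0.015))
scene -0.055 188 0.054 (np.float64(-0.019), np.float64(0.015))
scene -0.04 135 0.052 (np.float64(-0.019), np.float64(0.017))
scene -0.025 313 0.054 (np.float64(-0.019), np.float64(0.016))
scene -0.01 284 0.024 (np.float64(-0.019), np.float64(0.016))
scene 0.005 106 -0.005 (np.float64(-0.018), np.float64(0.016))
scene 0.02 0  
side -0.115 0  
side -0.1 975 0.051 (np.float64(-0.045), np.float64(0.045))
side -0.085 178 0.055 (np.float64(-0.015), np.float64(0.037))
side -0.07 207 0.055 (np.float64(-0.015), np.float64(0.019))
side -0.055 169 0.055 (np.float64(-0.015), np.float64(0.019))
side -0.04 211 0.055 (np.float64(-0.015), np.float64(0.02))
side -0.025 54 0.043 (np.float64(-0.015), np.float64(-0.012))
side -0.01 19 0.005 (np.float64(-0.015), np.float64(-0.013))
side 0.005 1 -0.019 (np.float64(-0.013), np.float64(-0.013))
side 0.02 0
```

The mailers stand nearly on end inside the pan. Their tops are about 55 mm above the pan's centre, so their centres are well within the limits. The trip is home. Handing in.

```bash
python3 -c "
from workcell import env; print(env.hand_in())"
```

```text
the job is handed in; nothing more can be done
None
```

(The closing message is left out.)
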